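Pile the culture dishes by shape on their stands

TASK

Get the four culture dishes ready for the incubator: pile the two round ones on the round steel stand and the two square ones on the square steel stand, in each pile the larger dish underneath and the smaller one centred on top of it, each pile in the middle of its stand and the square dishes lined up with the sides of their stand. Keep the dishes level as you carry them, and leave the spirit lamp, its glass cap and the sample jar where they stand.

Things in the scene. Friction and masses are not known exactly. Their poses are not given: they have to be found in the camera images.
- round_stand: low round stainless steel stand with a dark rubber top, fixed to the bench, 84 mm in diameter, flat top without a rim 18 mm above the bench. Origin: centre of its underside, at bench height (z = 0); z up
- square_stand: low square stainless steel stand with a dark rubber top, fixed to the bench, 84 x 84 mm, flat top without a rim 18 mm above the bench. Origin: centre of its underside, at bench height (z = 0); z up; x and y run square to its sides
- round_large: loose closed culture dish, round, the larger of the two round ones, 66 mm in diameter, 16 mm tall with flat underside and flat lid, clear plastic with amber jelly inside, straight sides; lies flat on the bench at the start. Origin: centre of its underside; z up; its yaw means nothing
- round_small: loose closed culture dish, round, the smaller of the two round ones, 44 mm in diameter, 16 mm tall with flat underside and flat lid, clear plastic with amber jelly inside, straight sides; lies flat on the bench at the start. Origin: centre of its underside; z up; its yaw means nothing
- square_large: loose closed culture dish, square, the larger of the two square ones, 64 x 64 mm, 16 mm tall with flat underside and flat lid, clear plastic with amber jelly inside, straight sides; lies flat on the bench at the start. Origin: centre of its underside; z up; x and y run square to its sides (a quarter turn looks the same)
- square_small: loose closed culture dish, square, the smaller of the two square ones, 44 x 44 mm, 16 mm tall with flat underside and flat lid, clear plastic with amber jelly inside, straight sides; lies flat on the bench at the start. Origin: centre of its underside; z up; x and y run square to its sides (a quarter turn looks the same)
- spirit_lamp: bystander, loose: unlit squat glass spirit lamp with brass collar and wick, 64 mm in diameter, 68 mm tall, standing. Origin: centre of its underside
- glass_cap: bystander, loose: the lamp's small tapered glass cap, foot 38 mm in diameter, 41 mm tall, standing. Origin: centre of its underside
- sample_jar: bystander, loose: glass sample jar with white screw lid, 50 mm in diameter, 56 mm tall, standing. Origin: centre of its underside

How it is judged (in metres and radians):
At the end, for the whole second after the job is handed in: Larger dishes flat on the stand of their shape, centres within 12 mm; smaller dishes flat on the larger of their shape, centres within 10 mm; heights within 4 mm, tilt under 0.1 rad; square dishes within 0.26 rad of the square stand's sides, any quarter turn; all at rest (horizontal distance between round_large and round_stand below 0.012 m and z of round_large in the frame of round_stand between 0.014 and 0.022 m and angle between each of round_large, round_small, square_large, square_small's own z axis and vertical below 0.1 rad and linear speed of each of round_large, round_small, square_large, square_small below 0.02 m/s and angular speed of each of round_large, round_small, square_large, square_small below 0.2 rad/s and horizontal distance between round_small and round_large below 0.01 m and z of round_small in the frame of round_large between 0.012 and 0.02 m and horizontal distance between square_large and square_stand below 0.012 m and z of square_large in the frame of square_stand between 0.014 and 0.022 m and (angle between the x axis of square_large and the x axis of square_stand, either way round below 0.26 rad or angle between the x axis of square_large and the y axis of square_stand, either way round below 0.26 rad) and horizontal distance between square_small and square_large below 0.01 m and z of square_small in the frame of square_large between 0.012 and 0.02 m and (angle between the x axis of square_small and the x axis of square_stand, either way round below 0.26 rad or angle between the x axis of square_small and the y axis of square_stand, either way round below 0.26 rad)); the robot touches nothing.
It fails at once if a culture dish is tipped by more than 35 degrees (angle between any of round_large, round_small, square_large, square_small's own z axis and vertical above 0.61 rad).
It fails at once if the spirit lamp, its glass cap or the sample jar is shifted by more than 20 mm or tipped over (distance of any of spirit_lamp, glass_cap, sample_jar from where it was at the start of the episode above 0.02 m or angle between any of spirit_lamp, glass_cap, sample_jar's own z axis and vertical above 0.5 rad).
It also fails if it takes over 99 s, if anything falls off the work surface, if the arm or the gripper's body presses on something with over 40 N, if the wrist force passes 120 N, or if a joint passes its speed limit or range.

ROBOT

A 6-joint arm with a two-finger parallel gripper is mounted at the origin on the work surface. World frame = base frame: x ahead of the robot, y to its left, z up, the work surface at z = 0. Lengths are in m, angles in degrees, forces in N, time in s.
With the tool pointing down it reaches from about 0.275 to 1 m from the base axis. Payload 8.4 kg.
Tool frame: the origin (TCP) lies at the very end of the fingers, on their centre line; the grasp point (between the pads) lies 19 mm behind it; z points along the fingers, x is the direction in which the jaws open and shut, and the axes are right-handed (so a half turn about z gives the same grasp; the last joint's range is limited). The gripper opens to 85 mm and grips with 20 to 120 N. Pads are 22 mm wide; open, the fingers measure 114 mm over their backs; the gripper's body (76 mm by 85 mm) begins 54 mm behind the grasp point. The pads swing forward as they close: fully open they stand 13 mm farther back than shut.
Start: joints at [-66.601, 20.225, 93.587, -0, 66.188, -0.138], TCP at [0.25, -0.573, 0.231] pointing down, gripper open.
Joint ranges: [-150.9, 150.9], [-52.94, 120.26], [3.33, 152.33], [-74.26, 254.26], [0, 154.13], [-172.89, 172.89]. Speed limits (degrees/s): [127.2, 127.2, 159.86, 180, 180, 180].

INTERFACE

Orientations are given as a 3x3 rotation matrix whose columns are the frame's x, y, z axes.
In Python, from workcell import * gives the robot as it stands.
- The arm moves only by the tool send_rows, never from a script. Its arguments are lists of equal length, an entry for each row: "slide": the shift along the world's x, y, z in m, a list of three; "turn": the turn, a rotation vector about the world's x, y, z in rad, a list of three. In form: {"slide": [[tx, ty, tz], ...], "turn": [[rx, ry, rz], ...]}. A call has 1 to 5 rows; each row is the pose to reach, as a shift and turn from the pose measured when the call began; what a row does not reach only later rows make up. A row lasts 1/10 s, in which the tool goes at most 50 mm and 8.59 degrees, less where a joint would pass 70% of its speed; a pose out of reach is approached as far as the arm can. A call with a gripper value outside its range is refused whole. "gripper" is the closure, from -1 (fully open) to 1 (shut), so that 0 is half open, set as the call begins (left out, the last holds). The fingers move at their own pace and stop on an object; "grip_force" is the grip in N (left out, the last holds). Time passes only in rows, so rows that repeat a pose let the fingers close. It gives the time, the measured TCP pose, the force and the opening at its end, in the units of the state.
- get_state(): the state, without advancing time (a new reading comes with each control period).
- grab_frame(name): name is "scene" or "top"; returns a dict with "pixels" (384x512x3 uint8, red, green, blue), "fx", "fy", "cx", "cy" (pixels), "R" (3x3) and "t" (3): a world point X has camera coordinates R X + t. Camera axes: x right, y down, z forward; pixel columns grow to the right and rows downward; lengths in m; the calibration is good to about 2 mm. A picture is of the moment at which its call begins. There is no depth.
- finish_job(): hands the job in, once; it reports no verdict.
The state is a dict: "time": time; "joints": joint angles; "dq": joint speeds; "joint_efforts": joint torques, N m; "tool_pos": TCP position; "eef_rot": TCP orientation; "wrist_force": force on the tool from outside, world axes, zero at the start; "moment": the same for the moment, N m; "grip_width": opening from 0.0 (shut) to 1.0 (fully open).
Only numpy, scipy, OpenCV 4.12 (cv2) and the standard library are available. Lean on these libraries where they do the work, as an engineer would, in place of code of your own. Each camera call takes 0.05 s, during which the arm holds its last target.

## Working session

There is one attempt and no reset: what is moved stays moved. The work goes in short steps, Python scripts to look and compute and a tool call to move; the robot and the scene stay as the last step left them, time stands still between calls to the robot, and variables do not carry over. Pictures are saved under pics/ and viewed, and the job is handed in when it is done.

Besides the shell and the picture viewer there is one more tool, called after ">>>" by a JSON object that holds its "op" and its "data". send_rows: Moves the arm, as the interface text tells. Its arguments: {"type":"object","properties":{"slide":{"type":"array","items":{"type":"array","items":{"type":"number"}}},"turn":{"type":"array","items":{"type":"array","items":{"type":"number"}}},"gripper":{"type":"number"},"grip_force":{"type":"number"}},"required":["slide","turn"]}

```bash
mkdir -p pics; ls
python3 - <<'E'
from workcell import *
import cv2
for n in("scene","top"):
    f=grab_frame(n); cv2.imwrite(f"pics/{n}0.png",f["pixels"][:,:,::-1])
    print(n,f["fx"],f["fy"],f["cx"],f["cy"],f["R"],f["t"])
s=get_state();print({k:s[k] for k in("time","tool_pos","eef_rot","grip_width")})
E
```

```text
pics
scene 379.8275455375987 379.8275455375987 255.7971649217523 193.70912926171198 [[ 0.3433042   0.93921608 -0.00392081]
 [ 0.5660655  -0.21023697 -0.79710117]
 [-0.74947453  0.27142874 -0.60383306]] [-0.2574689  -0.25961177  1.22593246]
top 448.2485553425419 448.2485553425419 254.00744403435738 193.08571365071643 [[-2.92744256e-02 -9.99562773e-01 -4.15590012e-03]
 [-9.84424200e-01  2.95516250e-02 -1.73308095e-01]
 [ 1.73355133e-01 -9.82326283e-04 -9.84858890e-01]] [0.08594934 0.52669347 0.92303962]
{'time': 0.1, 'tool_pos': array([ 0.24940236, -0.57262209,  0.23066034]), 'eef_rot': array([[ 3.99324516e-01, -9.16809507e-01, -5.09154429e-04],
       [-9.16808850e-01, -3.99324839e-01,  1.09785596e-03],
       [-1.20984279e-03,  2.83964855e-05, -9.99999268e-01]]), 'grip_width': 1.000362683757445}
```

View pics/scene0.png

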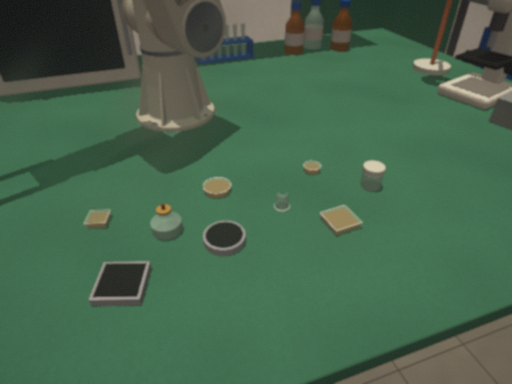

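View pics/top0.png

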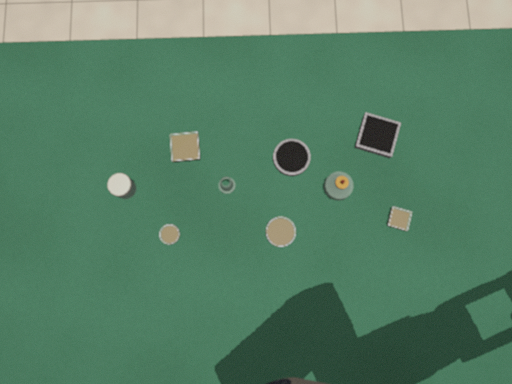

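```bash
cat > h.py <<'E'
from workcell import *
import cv2, numpy as np
def ray(f,u,v,z):
    R=np.array(f["R"]);t=np.array(f["t"]);C=-R.T@t
    d=R.T@np.array([(u-f["cx"])/f["fx"],(v-f["cy"])/f["fy"],1.])
    return C+d*(z-C[2])/d[2]
def proj(f,X):
    p=np.array(f["R"])@np.array(X)+np.array(f["t"])
    return f["fx"]*p[0]/p[2]+f["cx"],f["fy"]*p[1]/p[2]+f["cy"]
def blobs(f,mask,z,amin=60,amax=4000):
    cs,_=cv2.findContours(mask.astype(np.uint8)*255,cv2.RETR_EXTERNAL,cv2.CHAIN_APPROX_NONE)
    out=[]
    for c in cs:
        a=cv2.contourArea(c)
        if not amin<a<amax: continue
        w=np.array([ray(f,u,v,z)[:2] for u,v in c[:,0].astype(float)]).astype(np.float32)
        (cx,cy),(w1,w2),an=cv2.minAreaRect(w*1000)
        m=cv2.moments(c); 
        cen=ray(f,m['m10']/m['m00'],m['m01']/m['m00'],z)
        (ex,ey),er=cv2.minEnclosingCircle(w*1000)
        out.append(dict(px=(round(m['m10']/m['m00'],1),round(m['m01']/m['m00'],1)),cen=cen[:2].round(4),rect=(round(cx,1),round(cy,1),round(w1,1),round(w2,1),round(an,1)),r=round(er,1),circ=(round(ex,1),round(ey,1))))
    return out
def masks(f):
    p=f["pixels"].astype(int);r,g,b=p[...,0],p[...,1],p[...,2]
    non=(r>g*0.75)&(r>60)
    amber=(r>g+8)&(r>90)&(b<g-5)
    dark=(p.max(2)<35)
    return non,amber,dark
E
python3 - <<'E'
from h import *
for n in("top","scene"):
    f=grab_frame(n);C=-np.array(f["R"]).T@f["t"];print(n,"cam",C.round(3))
    non,am,dk=masks(f)
    for nm,m in(("non",non),("amber",am),("dark",dk)):
        for z in((0.016,)if nm!="dark" else(0.018,)):
            for o in blobs(f,m,z): 
                if o["r"]<80: print(nm,o)
    if n=="top":
        im=cv2.resize(f["pixels"][90:260,90:430,::-1],None,fx=2.3,fy=2.3,interpolation=cv2.INTER_CUBIC);cv2.imwrite("pics/top_zoom.png",im)
E
```

```text
top cam [0.361 0.071 1.001]
non {'px': (301.8, 380.7), 'cen': array([ 0.136 , -0.0173]), 'rect': (137.0, -27.1, 80.7, 11.8, 88.4), 'r': 40.7, 'circ': (136.0, -27.1)}
non {'px': (168.8, 233.9), 'cen': array([0.4489, 0.26  ]), 'rect': (448.8, 259.6, 47.4, 45.9, 44.4), 'r': 24.3, 'circ': (448.7, 259.7)}
non {'px': (280.4, 231.3), 'cen': array([0.4473, 0.0148]), 'rect': (447.1, 14.6, 68.2, 68.1, 88.3), 'r': 35.1, 'circ': (447.7, 14.8)}
non {'px': (399.6, 218.2), 'cen': array([ 0.4685, -0.2491]), 'rect': (468.9, -249.2, 49.4, 49.4, 72.1), 'r': 32.4, 'circ': (468.9, -249.0)}
non {'px': (226.4, 184.9), 'cen': array([0.5548, 0.1314]), 'rect': (554.6, 131.3, 37.0, 36.7, 44.0), 'r': 19.8, 'circ': (555.4, 131.0)}
non {'px': (120.6, 185.1), 'cen': array([0.5613, 0.3686]), 'rect': (559.6, 368.8, 67.4, 54.6, 44.1), 'r': 34.3, 'circ': (559.5, 368.7)}
non {'px': (338.5, 185.2), 'cen': array([ 0.5465, -0.119 ]), 'rect': (546.7, -118.5, 61.3, 65.0, 42.7), 'r': 33.2, 'circ': (546.5, -118.8)}
non {'px': (291.3, 156.6), 'cen': array([ 0.6157, -0.0166]), 'rect': (616.1, -16.0, 86.2, 86.2, 88.2), 'r': 44.3
[... 2669 characters left out ...]
-250.9)}
amber {'px': (340.6, 220.1), 'cen': array([0.6586, 0.2193]), 'rect': (658.0, 217.6, 60.9, 57.7, 4.1), 'r': 40.0, 'circ': (656.4, 218.4)}
amber {'px': (163.1, 209.1), 'cen': array([ 0.4956, -0.1181]), 'rect': (495.4, -117.9, 34.1, 29.7, 20.2), 'r': 18.1, 'circ': (495.1, -117.3)}
amber {'px': (216.6, 187.9), 'cen': array([0.4612, 0.0098]), 'rect': (460.8, 10.1, 55.6, 62.2, 69.6), 'r': 31.9, 'circ': (461.0, 10.6)}
amber {'px': (311.5, 167.9), 'cen': array([0.4621, 0.2519]), 'rect': (462.5, 252.4, 32.8, 35.9, 69.6), 'r': 20.9, 'circ': (462.3, 251.9)}
amber {'px': (149.7, 118.9), 'cen': array([ 0.0456, -0.0871]), 'rect': (57.4, -82.7, 108.2, 39.4, 29.6), 'r': 54.1, 'circ': (60.0, -87.3)}
```

View pics/top_zoom.png

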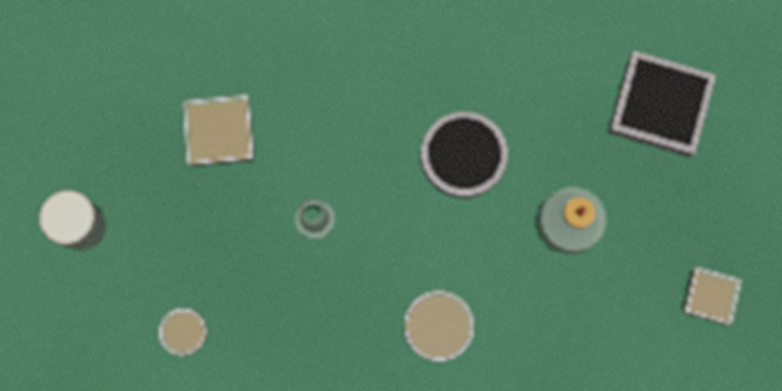

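>>> {"op": "send_rows", "data": {"slide": [[0.198, 0.588, -0.08], [0.198, 0.588, -0.08], [0.198, 0.588, -0.08], [0.198, 0.588, -0.08], [0.198, 0.588, -0.08]], "turn": [[0, 0, 0.846], [0, 0, 0.846], [0, 0, 0.846], [0, 0, 0.846], [0, 0, 0.846]], "gripper": -1, "grip_force": 30}}

```text
time: 0.7
tool_pos: [0.3288, -0.3362, 0.1989]
eef_rot: [[0.919, -0.393, -0.0], [-0.393, -0.919, 0.0], [-0.001, -0.0, -1.0]]
wrist_force: [1.5, -0.3, 0.3]
grip_width: 1.001
```

>>> {"op": "send_rows", "data": {"slide": [[0.118, 0.351, -0.09], [0.118, 0.351, -0.09], [0.118, 0.351, -0.09], [0.118, 0.351, -0.09], [0.118, 0.351, -0.09]], "turn": [[0, 0, 0.09], [0, 0, 0.09], [0, 0, 0.09], [0, 0, 0.09], [0, 0, 0.09]]}}

```text
time: 1.2
tool_pos: [0.4061, -0.1058, 0.14]
eef_rot: [[0.951, -0.31, 0.0], [-0.31, -0.951, -0.0], [0.0, -0.0, -1.0]]
wrist_force: [1.4, -0.1, 0.0]
grip_width: 1.002
```

>>> {"op": "send_rows", "data": {"slide": [[0.04, 0.118, -0.03], [0.04, 0.118, -0.03], [0.04, 0.118, -0.03], [0.04, 0.118, -0.03], [0.04, 0.118, -0.03]], "turn": [[0, 0, 0], [0, 0, 0], [0, 0, 0], [0, 0, 0], [0, 0, 0]]}}

```text
time: 1.7
tool_pos: [0.4459, 0.0126, 0.1098]
eef_rot: [[0.952, -0.308, -0.0], [-0.308, -0.952, -0.0], [-0.0, 0.0, -1.0]]
wrist_force: [0.1, -0.6, 0.7]
grip_width: 0.995
```

>>> {"op": "send_rows", "data": {"slide": [[0.001, 0.002, -0.04], [0.001, 0.002, -0.08], [0.001, 0.002, -0.1], [0.001, 0.002, -0.111], [0.001, 0.002, -0.111]], "turn": [[0, 0, 0], [0, 0, 0], [0, 0, 0], [0, 0, 0], [0, 0, 0]]}}

```text
time: 2.2
tool_pos: [0.4461, 0.0138, -0.0019]
eef_rot: [[0.951, -0.309, -0.003], [-0.309, -0.951, -0.0], [-0.002, 0.001, -1.0]]
wrist_force: [-0.4, 0.2, 0.4]
grip_width: 1.001
```

Run:
```python
from h import *
a=grab_frame("scene")["pixels"];b=grab_frame("top")["pixels"]
im=np.hstack([cv2.resize(x,(400,400),interpolation=cv2.INTER_CUBIC) for x in(a[110:250,150:290],b[160:280,220:340])])
cv2.imwrite("pics/g1.png",im[:,:,::-1])
```

```text
(no output)
```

View pics/g1.png

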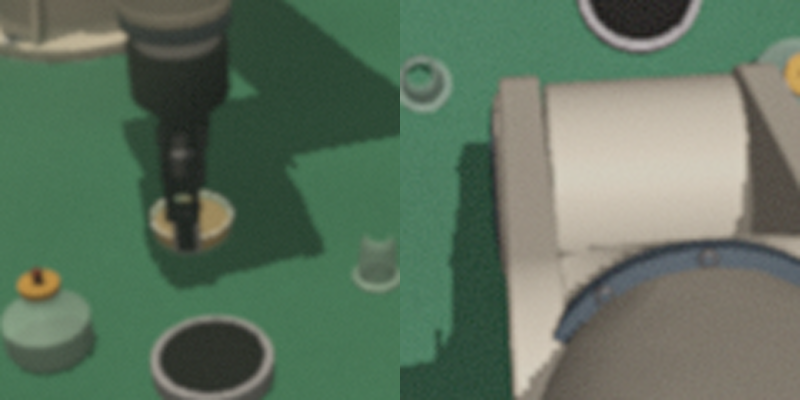

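The scene view shows the open gripper straddling the amber round dish: its near finger is around pixel (215, 190), and the dish is centred there too. I'll close now.

>>> {"op": "send_rows", "data": {"slide": [[0, 0.001, 0], [0, 0.001, 0], [0, 0.001, 0], [0, 0.001, 0], [0, 0.001, 0]], "turn": [[0, 0, 0], [0, 0, 0], [0, 0, 0], [0, 0, 0], [0, 0, 0]], "gripper": 1, "grip_force": 30}}

```text
time: 2.8
tool_pos: [0.4485, 0.015, 0.0011]
eef_rot: [[0.951, -0.308, 0.003], [-0.308, -0.951, -0.0], [0.003, -0.001, -1.0]]
wrist_force: [-1.5, -1.9, 11.0]
grip_width: 0.756
```

>>> {"op": "send_rows", "data": {"slide": [[0, 0, 0], [0, 0, 0], [0, 0, 0.02], [0, 0, 0.04], [0, 0, 0.06]], "turn": [[0, 0, 0], [0, 0, 0], [0, 0, 0], [0, 0, 0], [0, 0, 0]]}}

```text
time: 3.3
tool_pos: [0.4483, 0.0151, 0.0619]
eef_rot: [[0.951, -0.308, 0.003], [-0.308, -0.951, -0.0], [0.003, -0.0, -1.0]]
wrist_force: [0.2, 0.1, -0.6]
grip_width: 0.754
```

Run:
```python
from h import *
a=grab_frame("scene")["pixels"];b=grab_frame("top")["pixels"]
im=np.hstack([cv2.resize(x,(400,400),interpolation=cv2.INTER_CUBIC) for x in(a[110:250,150:290],b[160:280,220:340])])
cv2.imwrite("pics/g2.png",im[:,:,::-1])
s=get_state();print(s["tool_pos"],s["grip_width"],s["wrist_force"])
```

```text
[0.45014923 0.01515415 0.06319377] 0.7554369501259721 [-0.20498414  0.10081882  0.1327888 ]
```

View pics/g2.png

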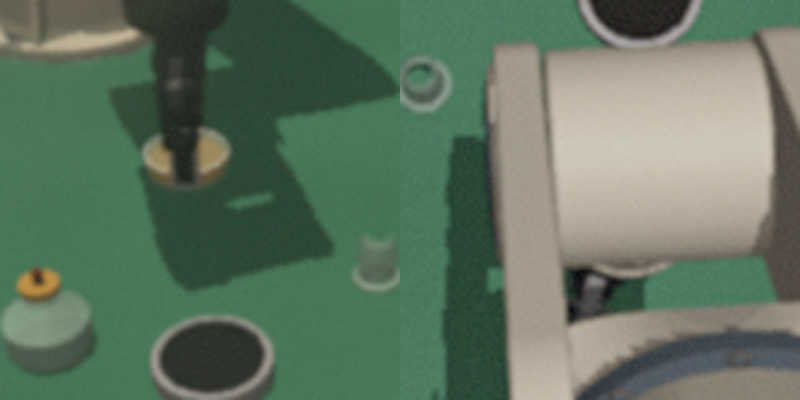

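>>> {"op": "send_rows", "data": {"slide": [[0.03, -0.006, 0], [0.07, -0.013, 0], [0.115, -0.022, 0], [0.15, -0.028, 0], [0.167, -0.0315, -0.01]], "turn": [[0, 0, 0], [0, 0, 0], [0, 0, 0], [0, 0, 0], [0, 0, 0]]}}

```text
time: 3.9
tool_pos: [0.6213, -0.0169, 0.0535]
eef_rot: [[0.951, -0.308, 0.011], [-0.308, -0.951, -0.0], [0.011, -0.003, -1.0]]
wrist_force: [0.1, -0.0, -0.8]
grip_width: 0.752
```

>>> {"op": "send_rows", "data": {"slide": [[0, 0, 0], [0, 0, 0], [0, 0, -0.005], [0, 0, -0.01], [0, 0, -0.015]], "turn": [[0, 0, 0], [0, 0, 0], [0, 0, 0], [0, 0, 0], [0, 0, 0]]}}

```text
time: 4.4
tool_pos: [0.6206, -0.0167, 0.0383]
eef_rot: [[0.951, -0.308, 0.011], [-0.308, -0.951, -0.0], [0.011, -0.003, -1.0]]
wrist_force: [0.1, 0.1, -0.4]
grip_width: 0.753
```

>>> {"op": "send_rows", "data": {"slide": [[-0.0045, 0, -0.005], [-0.0045, 0, -0.01], [-0.0045, 0, -0.013], [-0.0045, 0, -0.016], [-0.0045, 0, -0.0175]], "turn": [[0, 0.011, 0], [0, 0.011, 0], [0, 0.011, 0], [0, 0.011, 0], [0, 0.011, 0]]}}

```text
time: 4.9
tool_pos: [0.616, -0.0167, 0.0204]
eef_rot: [[0.951, -0.308, -0.0], [-0.308, -0.951, -0.0], [0.0, 0.0, -1.0]]
wrist_force: [0.7, -0.1, -0.0]
grip_width: 0.752
```

Run:
```python
from h import *
a=grab_frame("scene")["pixels"]
cv2.imwrite("pics/g3.png",cv2.resize(a[170:270,160:290],None,fx=5,fy=5,interpolation=cv2.INTER_CUBIC)[:,:,::-1])
s=get_state();print(s["tool_pos"],s["eef_rot"][:,2],s["grip_width"],s["wrist_force"])
```

```text
[ 0.61595654 -0.01669746  0.02033178] [-1.58800390e-04 -3.63814904e-04 -9.99999921e-01] 0.7565855003654659 [-0.18837257  0.54579629 -0.0076668 ]
```

View pics/g3.png

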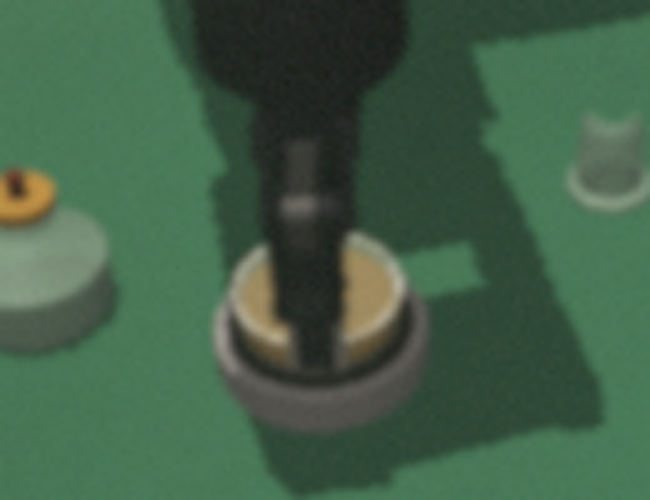

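The dish sits centred over the round stand at about (224, 232), just above the rubber. I'll lower it a touch and release.

>>> {"op": "send_rows", "data": {"slide": [[0, 0, -0.0012], [0, 0, -0.0012]], "turn": [[0, 0, 0], [0, 0, 0]]}}

```text
time: 5.15
tool_pos: [0.6162, -0.0167, 0.0193]
eef_rot: [[0.951, -0.308, 0.0], [-0.308, -0.951, -0.0], [0.0, 0.0, -1.0]]
wrist_force: [-0.2, -0.9, -0.5]
grip_width: 0.757
```

>>> {"op": "send_rows", "data": {"slide": [[0, 0, 0], [0, 0, 0], [0, 0, 0], [0, 0, 0.0], [0, 0, 0.01]], "turn": [[0, 0, 0], [0, 0, 0], [0, 0, 0], [0, 0, 0], [0, 0, 0]], "gripper": -1}}

```text
time: 5.65
tool_pos: [0.6152, -0.0167, 0.0285]
eef_rot: [[0.951, -0.308, -0.002], [-0.308, -0.951, -0.0], [-0.002, 0.001, -1.0]]
wrist_force: [0.5, 0.4, -0.9]
grip_width: 1.0
```

>>> {"op": "send_rows", "data": {"slide": [[0, 0, 0.03], [0, 0, 0.07], [0, 0, 0.1], [-0.03, 0.04, 0.1], [-0.06, 0.08, 0.1]], "turn": [[0, 0, 0], [0, 0, 0], [0, 0, 0], [0, 0, 0], [0, 0, 0]]}}

```text
time: 6.15
tool_pos: [0.5559, 0.0635, 0.1306]
eef_rot: [[0.951, -0.311, 0.002], [-0.311, -0.951, 0.0], [0.002, -0.001, -1.0]]
wrist_force: [0.1, 1.0, -0.6]
grip_width: 0.999
```

>>> {"op": "send_rows", "data": {"slide": [[-0.023, 0.042, 0], [-0.046, 0.084, 0], [-0.069, 0.126, 0], [-0.092, 0.169, -0.01], [-0.107, 0.196, -0.03]], "turn": [[0, 0, 0], [0, 0, 0], [0, 0, 0], [0, 0, 0], [0, 0, 0]]}}

```text
time: 6.65
tool_pos: [0.4486, 0.2626, 0.1024]
eef_rot: [[0.951, -0.31, 0.005], [-0.31, -0.951, 0.003], [0.004, -0.004, -1.0]]
wrist_force: [0.7, -0.4, -0.5]
grip_width: 1.0
```

Run:
```python
from h import *
f=grab_frame("top");non,am,dk=masks(f)
for nm,m in(("non",non),("amber",am)):
    for o in blobs(f,m,.034): 
        if o["r"]<70 and abs(o["cen"][0]-.61)<.04: print(nm,o)
cv2.imwrite("pics/t4.png",cv2.resize(f["pixels"][80:300,90:430],None,fx=2.3,fy=2.3,interpolation=cv2.INTER_CUBIC)[:,:,::-1])
s=get_state();print(s["tool_pos"])
```

```text
non {'px': (291.3, 156.6), 'cen': array([ 0.6109, -0.015 ]), 'rect': (611.5, -14.3, 84.6, 84.7, 88.2), 'r': 43.5, 'circ': (611.3, -15.3)}
non {'px': (184.5, 146.2), 'cen': array([0.6421, 0.2224]), 'rect': (642.6, 222.7, 68.6, 67.6, 3.8), 'r': 45.0, 'circ': (642.6, 222.5)}
amber {'px': (291.9, 155.9), 'cen': array([ 0.6124, -0.0163]), 'rect': (612.9, -16.4, 57.6, 57.4, 34.0), 'r': 30.9, 'circ': (611.2, -17.5)}
amber {'px': (184.9, 146.7), 'cen': array([0.6408, 0.2214]), 'rect': (640.4, 220.8, 55.9, 56.4, 3.6), 'r': 38.2, 'circ': (640.3, 221.0)}
[0.4452216  0.2637209  0.09884151]
```

View pics/t4.png

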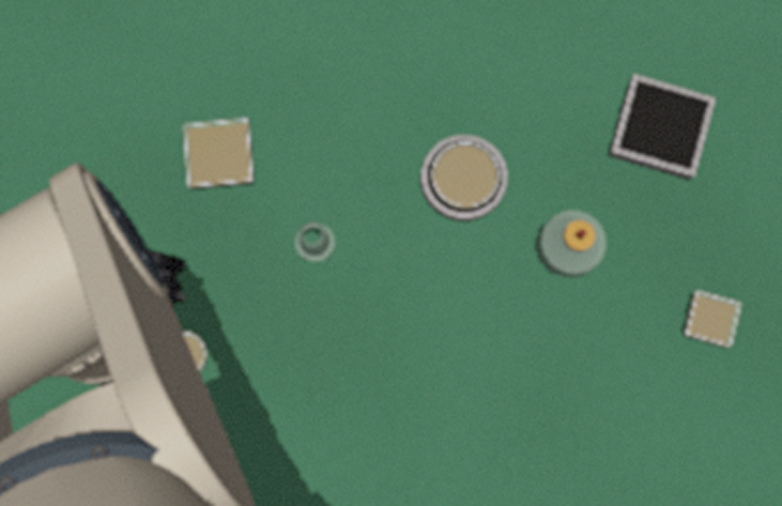

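The top view shows round_large centred on its stand at (291, 156), and it measures within about 3 mm. The arm is now over round_small.

>>> {"op": "send_rows", "data": {"slide": [[0.0036, -0.004, -0.02], [0.0036, -0.004, -0.05], [0.0036, -0.004, -0.05], [0.0036, -0.004, -0.05], [0.0036, -0.004, -0.05]], "turn": [[0, 0, 0], [0, 0, 0], [0, 0, 0], [0, 0, 0], [0, 0, 0]]}}

```text
time: 7.2
tool_pos: [0.4497, 0.26, 0.0503]
eef_rot: [[0.951, -0.309, 0.002], [-0.309, -0.951, 0.002], [0.001, -0.002, -1.0]]
wrist_force: [-0.0, -0.1, -0.2]
grip_width: 0.997
```

>>> {"op": "send_rows", "data": {"slide": [[0, 0, -0.01], [0, 0, -0.03], [0, 0, -0.043], [0, 0, -0.043], [0, 0, -0.043]], "turn": [[0, 0, 0], [0, 0, 0], [0, 0, 0], [0, 0, 0], [0, 0, 0]]}}

```text
time: 7.7
tool_pos: [0.4497, 0.2599, 0.0072]
eef_rot: [[0.951, -0.31, 0.001], [-0.31, -0.951, 0.002], [0.0, -0.002, -1.0]]
wrist_force: [0.4, 0.1, 0.4]
grip_width: 1.0
```

>>> {"op": "send_rows", "data": {"slide": [[-0.0005, 0, -0.002], [-0.0005, 0, -0.002], [-0.0005, 0, -0.002], [-0.0005, 0, -0.002], [-0.0005, 0, -0.002]], "turn": [[0, 0, 0], [0, 0, 0], [0, 0, 0], [0, 0, 0], [0, 0, 0]], "gripper": 1, "grip_force": 30}}

```text
time: 8.2
tool_pos: [0.4494, 0.2601, 0.0059]
eef_rot: [[0.951, -0.31, 0.002], [-0.31, -0.951, 0.002], [0.001, -0.002, -1.0]]
wrist_force: [-1.4, 0.1, 6.3]
grip_width: 0.497
```

>>> {"op": "send_rows", "data": {"slide": [[0, 0, 0], [0, 0, 0], [0, 0, 0], [0, 0, 0.0], [0, 0, 0.02]], "turn": [[0, 0, 0], [0, 0, 0], [0, 0, 0], [0, 0, 0], [0, 0, 0]]}}

```text
time: 8.7
tool_pos: [0.4479, 0.2592, 0.0243]
eef_rot: [[0.951, -0.31, -0.002], [-0.31, -0.951, 0.0], [-0.002, 0.001, -1.0]]
wrist_force: [0.5, -0.3, -0.4]
grip_width: 0.493
```

>>> {"op": "send_rows", "data": {"slide": [[0, 0, 0.03], [0, 0, 0.06], [0, 0, 0.085], [0, 0, 0.085], [0, 0, 0.085]], "turn": [[0, 0, 0], [0, 0, 0], [0, 0, 0], [0, 0, 0], [0, 0, 0]]}}

```text
time: 9.2
tool_pos: [0.448, 0.2593, 0.1094]
eef_rot: [[0.951, -0.31, -0.001], [-0.31, -0.951, 0.001], [-0.001, -0.0, -1.0]]
wrist_force: [-0.5, -0.3, -1.0]
grip_width: 0.5
```

Run:
```python
from h import *
a=grab_frame("scene")["pixels"]
cv2.imwrite("pics/g5.png",cv2.resize(a[70:210,240:390],None,fx=4,fy=4,interpolation=cv2.INTER_CUBIC)[:,:,::-1])
s=get_state();print(s["tool_pos"],s["eef_rot"][:,2],s["grip_width"],s["wrist_force"])
```

```text
[0.4474827  0.25895348 0.10866525] [-2.51460022e-03 -3.25668756e-04 -9.99996785e-01] 0.4906601833611881 [-0.6212142  -0.97996812 -0.33724802]
```

View pics/g5.png

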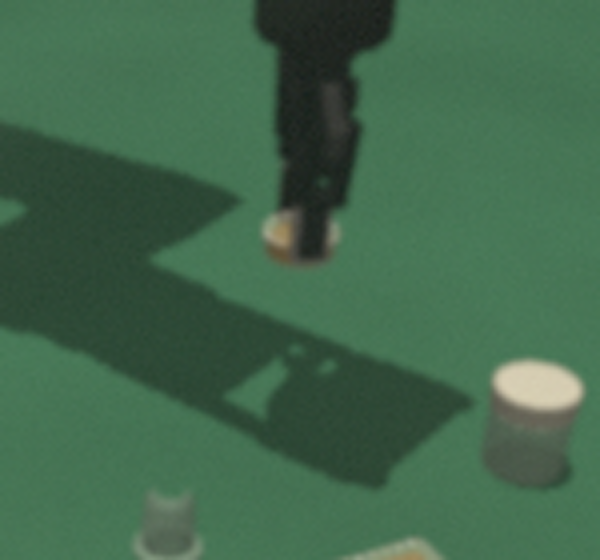

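>>> {"op": "send_rows", "data": {"slide": [[0.015, -0.025, 0], [0.038, -0.062, 0], [0.06, -0.1, 0], [0.082, -0.137, 0], [0.105, -0.175, 0]], "turn": [[0, 0, 0], [0, 0, 0], [0, 0, 0], [0, 0, 0], [0, 0, 0]]}}

```text
time: 9.75
tool_pos: [0.552, 0.0823, 0.107]
eef_rot: [[0.951, -0.309, -0.005], [-0.309, -0.951, -0.001], [-0.005, 0.002, -1.0]]
wrist_force: [0.6, 0.3, -1.0]
grip_width: 0.493
```

>>> {"op": "send_rows", "data": {"slide": [[0.022, -0.036, -0.01], [0.042, -0.067, -0.02], [0.055, -0.088, -0.03], [0.0625, -0.0988, -0.04], [0.0625, -0.0988, -0.05]], "turn": [[0, -0.005, 0], [0, -0.005, 0], [0, -0.005, 0], [0, -0.005, 0], [0, -0.005, 0]]}}

```text
time: 10.25
tool_pos: [0.6145, -0.0175, 0.0551]
eef_rot: [[0.95, -0.311, -0.002], [-0.311, -0.95, -0.001], [-0.001, 0.001, -1.0]]
wrist_force: [-0.3, 0.2, -0.9]
grip_width: 0.498
```

>>> {"op": "send_rows", "data": {"slide": [[0, 0, 0], [0, 0, 0], [0, 0, 0], [0, 0, 0], [0, 0, 0]], "turn": [[0, 0, 0], [0, 0, 0], [0, 0, 0], [0, 0, 0], [0, 0, 0]]}}

```text
time: 10.75
tool_pos: [0.6147, -0.017, 0.0557]
eef_rot: [[0.951, -0.31, -0.001], [-0.31, -0.951, -0.001], [-0.0, 0.001, -1.0]]
wrist_force: [0.5, -0.2, -0.2]
grip_width: 0.499
```

>>> {"op": "send_rows", "data": {"slide": [[0, 0, -0.005], [0, 0, -0.01], [0, 0, -0.013], [0, 0, -0.0147], [0, 0, -0.0147]], "turn": [[0, 0, 0], [0, 0, 0], [0, 0, 0], [0, 0, 0], [0, 0, 0]]}}

```text
time: 11.25
tool_pos: [0.6144, -0.017, 0.0405]
eef_rot: [[0.951, -0.31, -0.001], [-0.31, -0.951, -0.001], [-0.001, 0.001, -1.0]]
wrist_force: [0.0, -0.4, 0.0]
grip_width: 0.499
```

Run:
```python
from h import *
a=grab_frame("scene")["pixels"]
cv2.imwrite("pics/g6.png",cv2.resize(a[160:260,160:290],None,fx=5,fy=5,interpolation=cv2.INTER_CUBIC)[:,:,::-1])
s=get_state();print(s["tool_pos"],s["eef_rot"][:,2],s["grip_width"],s["wrist_force"])
```

```text
[ 0.61452798 -0.01703319  0.04077053] [-1.12492069e-03 -6.20072730e-04 -9.99999175e-01] 0.4948686153210786 [-0.11669707  0.43624606 -1.31265911]
```

View pics/g6.png

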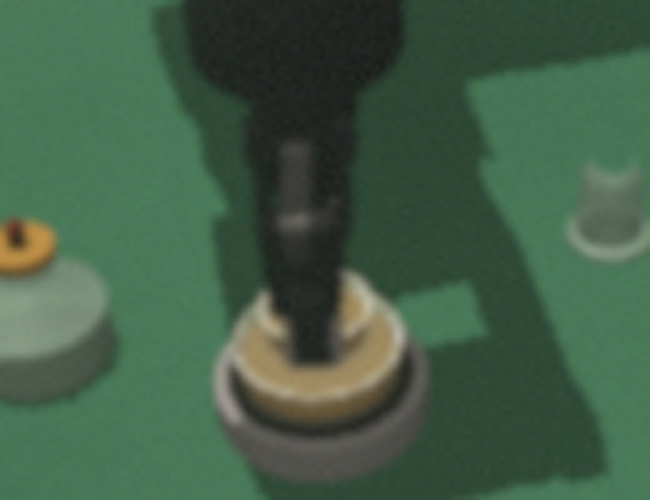

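round_small hangs centred over round_large at about (223, 224). I'll lower it until the wrist force rises.

>>> {"op": "send_rows", "data": {"slide": [[0, 0, -0.001], [0, 0, -0.002], [0, 0, -0.002], [0, 0, -0.002]], "turn": [[0, 0, 0], [0, 0, 0], [0, 0, 0], [0, 0, 0]]}}

```text
time: 11.7
tool_pos: [0.6148, -0.0171, 0.0399]
eef_rot: [[0.951, -0.31, -0.001], [-0.31, -0.951, -0.001], [-0.0, 0.001, -1.0]]
wrist_force: [-3.1, 0.2, 10.8]
grip_width: 0.495
```

>>> {"op": "send_rows", "data": {"slide": [[0, 0, -0.001], [0, 0, -0.0015], [0, 0, -0.0015], [0, 0, -0.0015]], "turn": [[0, 0, 0], [0, 0, 0], [0, 0, 0], [0, 0, 0]]}}

```text
time: 12.1
tool_pos: [0.6148, -0.0171, 0.0398]
eef_rot: [[0.951, -0.31, -0.0], [-0.31, -0.951, -0.001], [-0.0, 0.001, -1.0]]
wrist_force: [-5.9, -0.0, 15.2]
grip_width: 0.5
```

>>> {"op": "send_rows", "data": {"slide": [[0, 0, 0.002], [0, 0, 0.002]], "turn": [[0, 0, 0], [0, 0, 0]]}}

```text
time: 12.3
tool_pos: [0.6153, -0.0171, 0.0424]
eef_rot: [[0.951, -0.31, 0.001], [-0.31, -0.951, -0.001], [0.001, 0.0, -1.0]]
wrist_force: [-0.5, 0.1, -0.4]
grip_width: 0.496
```

>>> {"op": "send_rows", "data": {"slide": [[0, 0, 0], [0, 0, 0], [0, 0, 0], [0, 0, 0.0], [0, 0, 0.01]], "turn": [[0, 0, 0], [0, 0, 0], [0, 0, 0], [0, 0, 0], [0, 0, 0]], "gripper": -1}}

```text
time: 12.8
tool_pos: [0.6142, -0.0171, 0.0515]
eef_rot: [[0.951, -0.31, -0.002], [-0.31, -0.951, -0.001], [-0.002, 0.001, -1.0]]
wrist_force: [-0.1, 0.8, 0.9]
grip_width: 1.003
```

>>> {"op": "send_rows", "data": {"slide": [[0, 0, 0.03], [0, 0, 0.06], [0, 0, 0.08], [0, 0.04, 0.08], [0.005, 0.08, 0.08]], "turn": [[0, 0, 0], [0, 0, 0], [0, 0, 0], [0, 0, 0], [0, 0, 0]]}}

```text
time: 13.3
tool_pos: [0.6196, 0.0629, 0.1334]
eef_rot: [[0.95, -0.313, 0.0], [-0.313, -0.95, -0.0], [0.0, 0.0, -1.0]]
wrist_force: [0.7, -0.3, -0.0]
grip_width: 0.998
```

>>> {"op": "send_rows", "data": {"slide": [[0.007, 0.04, 0], [0.014, 0.08, 0], [0.021, 0.12, -0.01], [0.0276, 0.162, -0.03], [0.0276, 0.162, -0.04]], "turn": [[0, 0, 0.1], [0, 0, 0.2], [0, 0, 0.3], [0, 0, 0.381], [0, 0, 0.381]]}}

```text
time: 13.8
tool_pos: [0.6474, 0.2298, 0.0929]
eef_rot: [[0.998, 0.069, 0.001], [0.069, -0.998, 0.001], [0.001, -0.001, -1.0]]
wrist_force: [1.0, 0.1, -0.0]
grip_width: 0.998
```

Run:
```python
from h import *
f=grab_frame("top");non,am,dk=masks(f)
for z in(.034,.05):
    for o in blobs(f,am,z): 
        if o["r"]<70 and abs(o["cen"][0]-.61)<.06: print(z,o)
cv2.imwrite("pics/t7.png",cv2.resize(f["pixels"][100:220,160:400],None,fx=3.3,fy=3.3,interpolation=cv2.INTER_CUBIC)[:,:,::-1])
a=grab_frame("scene")["pixels"]
cv2.imwrite("pics/g7.png",cv2.resize(a[160:260,160:390],None,fx=3.4,fy=3.4,interpolation=cv2.INTER_CUBIC)[:,:,::-1])
s=get_state();print(s["tool_pos"],s["eef_rot"])
```

```text
0.034 {'px': (341.5, 182.0), 'cen': array([ 0.5502, -0.1226]), 'rect': (550.1, -122.6, 28.8, 26.9, 88.3), 'r': 15.3, 'circ': (550.1, -122.6)}
0.034 {'px': (292.5, 157.3), 'cen': array([ 0.6093, -0.0175]), 'rect': (609.7, -15.3, 57.7, 52.7, 65.6), 'r': 29.8, 'circ': (612.1, -15.6)}
0.05 {'px': (292.5, 157.3), 'cen': array([ 0.6052, -0.016 ]), 'rect': (605.5, -13.9, 56.8, 51.8, 65.6), 'r': 29.3, 'circ': (607.9, -14.1)}
[0.6458163  0.22535038 0.09194974] [[ 0.99794596  0.06401545 -0.00242696]
 [ 0.06401182 -0.99794795 -0.00154435]
 [-0.00252084  0.00138582 -0.99999586]]
```

View pics/t7.png

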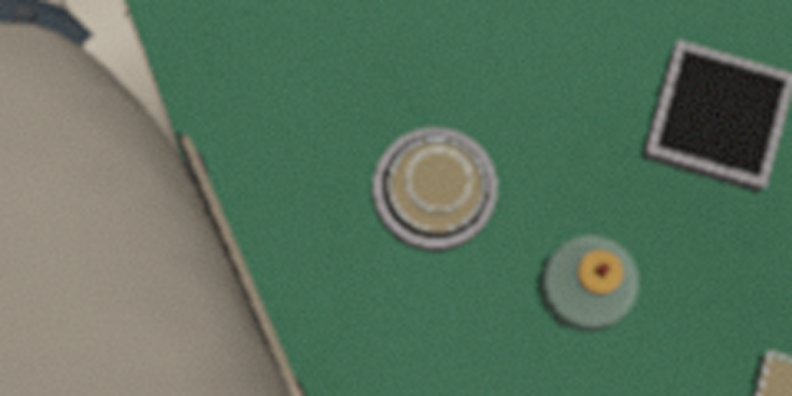

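View pics/g7.png

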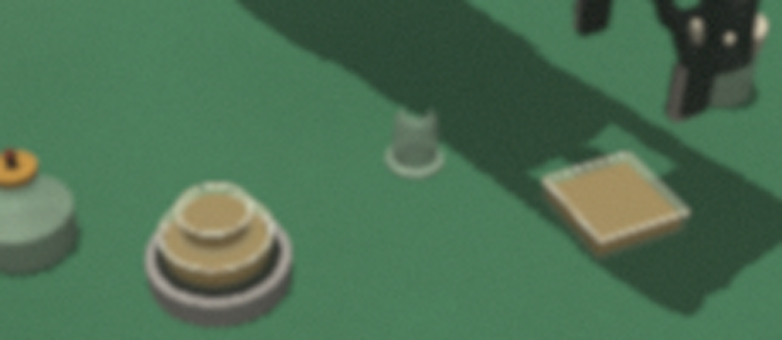

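Run:
```python
from h import *
f=grab_frame("top")
print(ray(f,293.3,154.2,.05),ray(f,292.7,156.4,.034),proj(f,(.6145,-.017,.05)),proj(f,(.6145,-.017,.034)))
g=grab_frame("scene");print(proj(g,(.646,.2253,.092)),proj(g,(.646,.2253,.016)))
```

```text
[ 0.61203454 -0.01808056  0.05      ] [ 0.61126638 -0.0180286   0.034     ] (np.float64(292.7560529025901), np.float64(153.12176730805496)) (np.float64(292.1729931417821), np.float64(155.00180673005693))
(np.float64(345.0148744427094), np.float64(186.27230673577174)) (np.float64(339.99619377939507), np.float64(215.7090834137349))
```

>>> {"op": "send_rows", "data": {"slide": [[0.001, 0, -0.02], [0.001, 0, -0.05], [0.001, 0, -0.07], [0.001, 0, -0.087], [0.001, 0, -0.087]], "turn": [[0, -0.002, 0], [0, -0.002, 0], [0, -0.002, 0], [0, -0.002, 0], [0, -0.002, 0]]}}

```text
time: 14.5
tool_pos: [0.6469, 0.2225, 0.0052]
eef_rot: [[0.998, 0.06, -0.001], [0.06, -0.998, -0.002], [-0.001, 0.002, -1.0]]
wrist_force: [-0.6, -0.1, -0.1]
grip_width: 0.999
```

Run:
```python
from h import *
a=grab_frame("scene")["pixels"]
cv2.imwrite("pics/g8.png",cv2.resize(a[140:260,270:410],None,fx=5,fy=5,interpolation=cv2.INTER_CUBIC)[:,:,::-1])
s=get_state();print(s["tool_pos"],s["eef_rot"])
```

```text
[0.64779503 0.22307539 0.0065431 ] [[ 9.98167264e-01  6.05096545e-02  8.33569002e-04]
 [ 6.05106665e-02 -9.98166771e-01 -1.24754500e-03]
 [ 7.56552362e-04  1.29569840e-03 -9.99998874e-01]]
```

View pics/g8.png

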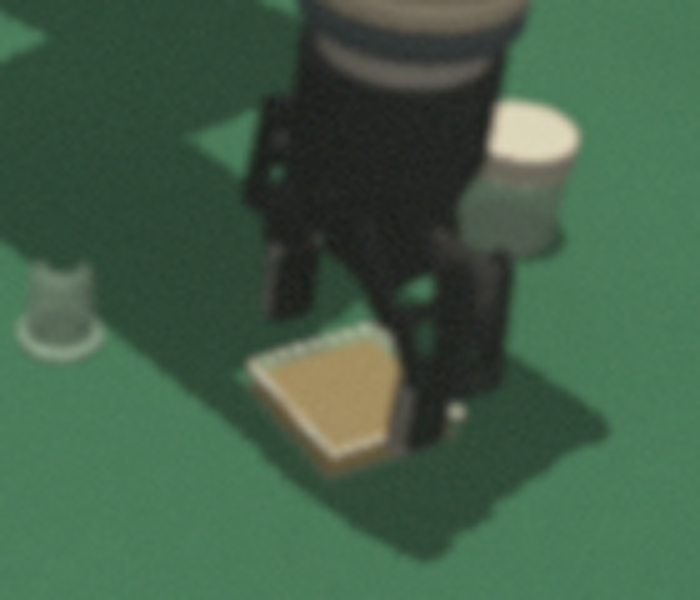

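The gripper straddles the square dish, with its fingers near pixels (328, 200) and (354, 226) on either side of it. I'll correct y by 2 mm and close.

>>> {"op": "send_rows", "data": {"slide": [[0, 0.002, -0.001], [0, 0.002, -0.001], [0, 0.002, -0.001], [0, 0.002, -0.001], [0, 0.002, -0.001]], "turn": [[0, 0, 0], [0, 0, 0], [0, 0, 0], [0, 0, 0], [0, 0, 0]]}}

```text
time: 15.05
tool_pos: [0.6479, 0.2252, 0.0059]
eef_rot: [[0.998, 0.061, 0.001], [0.061, -0.998, -0.001], [0.001, 0.001, -1.0]]
wrist_force: [-0.1, -0.2, -0.1]
grip_width: 0.998
```

>>> {"op": "send_rows", "data": {"slide": [[0, 0, 0], [0, 0, 0], [0, 0, 0], [0, 0, 0], [0, 0, 0]], "turn": [[0, 0, 0], [0, 0, 0], [0, 0, 0], [0, 0, 0], [0, 0, 0]], "gripper": 1, "grip_force": 30}}

```text
time: 15.55
tool_pos: [0.6481, 0.2253, 0.0064]
eef_rot: [[0.998, 0.061, 0.002], [0.061, -0.998, -0.001], [0.002, 0.001, -1.0]]
wrist_force: [-1.6, -0.1, 4.3]
grip_width: 0.736
```

>>> {"op": "send_rows", "data": {"slide": [[0, 0, 0], [0, 0, 0], [0, 0, 0], [0, 0, 0.015], [0, 0, 0.03]], "turn": [[0, 0, 0], [0, 0, 0], [0, 0, 0], [0, 0, 0], [0, 0, 0]]}}

```text
time: 16.05
tool_pos: [0.6477, 0.2252, 0.037]
eef_rot: [[0.998, 0.061, 0.001], [0.061, -0.998, -0.001], [0.001, 0.001, -1.0]]
wrist_force: [-0.3, 0.5, -0.6]
grip_width: 0.732
```

>>> {"op": "send_rows", "data": {"slide": [[0, 0, 0.03], [0, 0, 0.06], [0, 0, 0.075], [0, 0, 0.075], [0, 0, 0.075]], "turn": [[0, 0, 0], [0, 0, 0], [0, 0, 0], [0, 0, 0], [0, 0, 0]]}}

```text
time: 16.55
tool_pos: [0.6475, 0.2251, 0.1118]
eef_rot: [[0.998, 0.061, 0.001], [0.061, -0.998, -0.001], [0.0, 0.001, -1.0]]
wrist_force: [-0.6, -1.1, -1.3]
grip_width: 0.732
```

Run:
```python
from h import *
a=grab_frame("scene")["pixels"]
cv2.imwrite("pics/g9.png",cv2.resize(a[120:240,270:410],None,fx=5,fy=5,interpolation=cv2.INTER_CUBIC)[:,:,::-1])
s=get_state();print(s["tool_pos"],s["eef_rot"],s["grip_width"])
```

```text
[0.64693946 0.22488436 0.11084386] [[ 9.98158928e-01  6.06457017e-02 -9.23532967e-04]
 [ 6.06439241e-02 -9.98157759e-01 -1.84444899e-03]
 [-1.03368950e-03  1.78504657e-03 -9.99997873e-01]] 0.7362097039778192
```

View pics/g9.png

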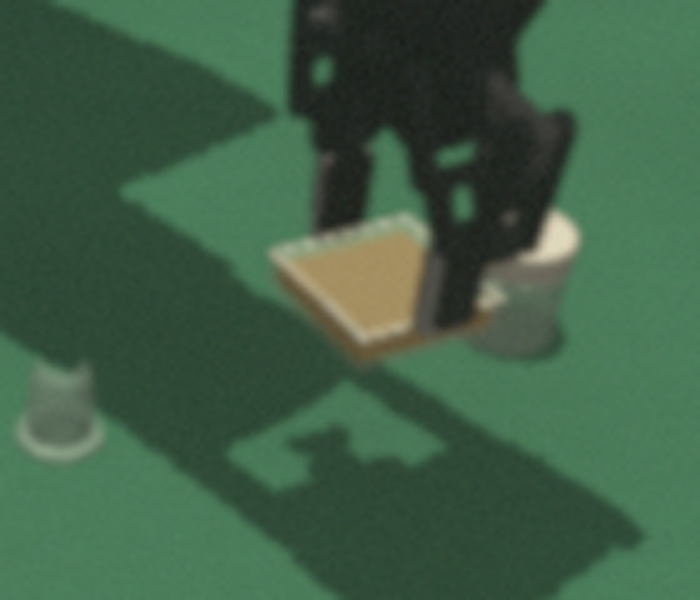

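Run:
```python
from h import *
f=grab_frame("top");p=f["pixels"].astype(int)
m=(p.max(2)<75);m[:110]=m[165:]=False;m[:,:350]=False;m[:,405:]=False
for o in blobs(f,m,.018): print(o)
```

```text
{'px': (378.3, 133.8), 'cen': array([ 0.6624, -0.2165]), 'rect': (662.7, -216.4, 71.2, 70.4, 70.8), 'r': 48.4, 'circ': (662.7, -216.4)}
```

>>> {"op": "send_rows", "data": {"slide": [[0, -0.02, 0], [0, -0.055, 0], [0, -0.095, 0], [0, -0.14, 0], [0, -0.185, 0]], "turn": [[0, 0, -0.04], [0, 0, -0.1], [0, 0, -0.18], [0, 0, -0.26], [0, 0, -0.34]]}}

```text
time: 17.15
tool_pos: [0.6455, 0.0374, 0.109]
eef_rot: [[0.96, -0.28, -0.004], [-0.28, -0.96, -0.002], [-0.004, 0.003, -1.0]]
wrist_force: [1.9, -0.1, 0.1]
grip_width: 0.731
```

>>> {"op": "send_rows", "data": {"slide": [[0.003, -0.045, 0], [0.006, -0.09, 0], [0.009, -0.135, 0], [0.012, -0.175, 0], [0.015, -0.21, 0]], "turn": [[0, 0, -0.02], [0, 0, -0.048], [0, 0, -0.048], [0, 0, -0.048], [0, 0, -0.048]]}}

```text
time: 17.65
tool_pos: [0.659, -0.1756, 0.1076]
eef_rot: [[0.945, -0.328, -0.007], [-0.328, -0.945, -0.001], [-0.006, 0.004, -1.0]]
wrist_force: [0.2, 0.3, -0.6]
grip_width: 0.732
```

>>> {"op": "send_rows", "data": {"slide": [[0.002, -0.02, 0], [0.004, -0.035, -0.01], [0.005, -0.041, -0.025], [0.005, -0.041, -0.045], [0.005, -0.041, -0.06]], "turn": [[0, -0.007, 0], [0, -0.007, 0], [0, -0.007, 0], [0, -0.007, 0], [0, -0.007, 0]]}}

```text
time: 18.15
tool_pos: [0.6627, -0.2157, 0.0446]
eef_rot: [[0.945, -0.328, -0.003], [-0.328, -0.945, -0.0], [-0.003, 0.001, -1.0]]
wrist_force: [-1.0, 0.5, -0.5]
grip_width: 0.73
```

>>> {"op": "send_rows", "data": {"slide": [[0, 0, 0], [0, 0, 0], [0, 0, 0], [0, 0, 0], [0, 0, 0]], "turn": [[0, 0, 0], [0, 0, 0], [0, 0, 0], [0, 0, 0], [0, 0, 0]]}}

```text
time: 18.65
tool_pos: [0.6633, -0.2157, 0.0455]
eef_rot: [[0.945, -0.328, -0.001], [-0.328, -0.945, -0.001], [-0.001, 0.001, -1.0]]
wrist_force: [0.6, 0.3, -0.4]
grip_width: 0.734
```

Contact is expected with the TCP at about 0.024.

>>> {"op": "send_rows", "data": {"slide": [[0.001, -0.001, -0.005], [0.001, -0.001, -0.01], [0.001, -0.001, -0.015], [0.001, -0.001, -0.018], [0.001, -0.001, -0.019]], "turn": [[0, 0, 0], [0, 0, 0], [0, 0, 0], [0, 0, 0], [0, 0, 0]]}}

```text
time: 19.15
tool_pos: [0.6638, -0.2166, 0.0257]
eef_rot: [[0.945, -0.328, -0.002], [-0.328, -0.945, -0.0], [-0.002, 0.001, -1.0]]
wrist_force: [-0.5, 1.3, -0.6]
grip_width: 0.729
```

Run:
```python
from h import *
a=grab_frame("scene")["pixels"]
cv2.imwrite("pics/g10.png",cv2.resize(a[200:330,50:200],None,fx=4.5,fy=4.5,interpolation=cv2.INTER_CUBIC)[:,:,::-1])
s=get_state();print(s["tool_pos"],s["eef_rot"][:,2],s["wrist_force"])
```

```text
[ 0.66390125 -0.21661587  0.02584605] [-2.27307871e-03 -3.84227209e-04 -9.99997343e-01] [ 1.10640843 -0.03723701 -0.63316762]
```

View pics/g10.png

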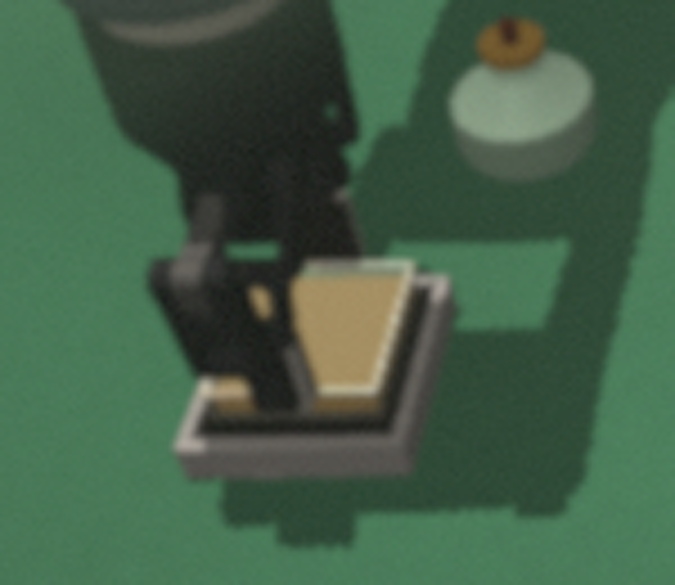

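The square dish lines up with the stand at about (120, 283), with even margins. I'll lower it to contact and release.

>>> {"op": "send_rows", "data": {"slide": [[0, 0, -0.001], [0, 0, -0.0015], [0, 0, -0.002]], "turn": [[0, 0, 0], [0, 0, 0], [0, 0, 0]]}}

```text
time: 19.5
tool_pos: [0.664, -0.2167, 0.0244]
eef_rot: [[0.945, -0.328, -0.002], [-0.328, -0.945, -0.0], [-0.002, 0.001, -1.0]]
wrist_force: [-3.6, 1.6, 7.2]
grip_width: 0.734
```

>>> {"op": "send_rows", "data": {"slide": [[0, 0, 0.0005], [0, 0, 0.0005], [0, 0, 0.0005], [0, 0, 0.0005], [0, 0, 0.01]], "turn": [[0, 0, 0], [0, 0, 0], [0, 0, 0], [0, 0, 0], [0, 0, 0]], "gripper": -1}}

```text
time: 20.0
tool_pos: [0.663, -0.2163, 0.0334]
eef_rot: [[0.945, -0.328, -0.004], [-0.328, -0.945, 0.0], [-0.004, 0.001, -1.0]]
wrist_force: [0.3, 0.6, 0.7]
grip_width: 0.998
```

>>> {"op": "send_rows", "data": {"slide": [[0, 0, 0.03], [0, 0, 0.06], [-0.03, -0.005, 0.08], [-0.07, -0.012, 0.08], [-0.11, -0.019, 0.08]], "turn": [[0, 0, 0], [0, 0, 0], [0, 0, 0], [0, 0, 0.02], [0, 0, 0.02]]}}

```text
time: 20.5
tool_pos: [0.5526, -0.2356, 0.115]
eef_rot: [[0.952, -0.307, -0.002], [-0.307, -0.952, -0.001], [-0.002, 0.001, -1.0]]
wrist_force: [-0.3, -0.1, -0.2]
grip_width: 0.995
```

>>> {"op": "send_rows", "data": {"slide": [[-0.04, -0.006, 0], [-0.07, -0.011, -0.01], [-0.0835, -0.0134, -0.03], [-0.0835, -0.0134, -0.05], [-0.0835, -0.0134, -0.06]], "turn": [[0, 0, 0], [0, 0, 0], [0, 0, 0], [0, 0, 0], [0, 0, 0]]}}

```text
time: 21.0
tool_pos: [0.4684, -0.249, 0.0545]
eef_rot: [[0.951, -0.308, -0.003], [-0.308, -0.951, -0.001], [-0.002, 0.001, -1.0]]
wrist_force: [0.3, 0.2, 0.3]
grip_width: 0.997
```

Run:
```python
from h import *
f=grab_frame("top");non,am,dk=masks(f)
for o in blobs(f,am,.034): 
    if o["r"]<70: print(o)
cv2.imwrite("pics/t11.png",cv2.resize(f["pixels"][100:260,220:430],None,fx=3.5,fy=3.5,interpolation=cv2.INTER_CUBIC)[:,:,::-1])
s=get_state();print(s["tool_pos"],s["eef_rot"][:,2],s["wrist_force"])
```

```text
{'px': (358.2, 357.8), 'cen': array([ 0.1812, -0.1337]), 'rect': (194.9, -137.3, 22.4, 136.8, 69.7), 'r': 68.4, 'circ': (197.4, -130.5)}
{'px': (399.2, 218.2), 'cen': array([ 0.4666, -0.2423]), 'rect': (466.2, -242.3, 38.3, 35.5, 71.6), 'r': 24.8, 'circ': (467.0, -242.0)}
{'px': (341.5, 182.0), 'cen': array([ 0.5502, -0.1226]), 'rect': (550.1, -122.6, 28.8, 26.9, 88.3), 'r': 15.3, 'circ': (550.1, -122.6)}
{'px': (291.4, 157.5), 'cen': array([ 0.6089, -0.0151]), 'rect': (612.0, -15.8, 56.7, 56.2, 62.0), 'r': 30.6, 'circ': (612.4, -15.6)}
{'px': (379.2, 132.6), 'cen': array([ 0.6602, -0.2142]), 'rect': (659.1, -213.4, 59.3, 60.3, 72.1), 'r': 39.2, 'circ': (659.4, -213.7)}
[ 0.46825662 -0.24864668  0.05346295] [-3.81143684e-03  7.75496323e-05 -9.99992733e-01] [-0.21385582  0.56400815 -0.67333237]
```

View pics/t11.png

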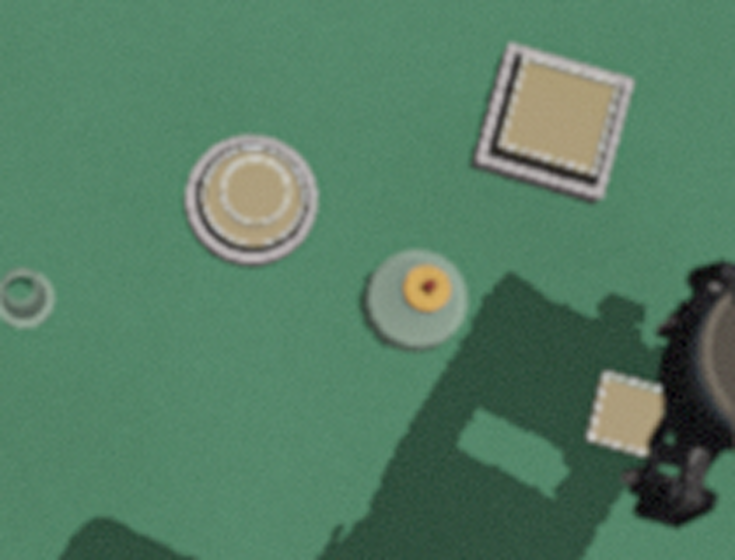

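Both large dishes are centred. The square one, at (379, 133), measures about 3 mm off its stand centre, and the round pile looks concentric. Next I'll grasp square_small.

>>> {"op": "send_rows", "data": {"slide": [[0, 0, -0.01], [0, 0, -0.03], [0, 0, -0.047], [0, 0, -0.048], [0, 0, -0.048]], "turn": [[0, -0.003, 0], [0, -0.003, 0], [0, -0.003, 0], [0, -0.003, 0], [0, -0.003, 0]]}}

```text
time: 21.55
tool_pos: [0.4686, -0.2486, 0.0056]
eef_rot: [[0.952, -0.307, -0.001], [-0.307, -0.952, 0.0], [-0.001, 0.0, -1.0]]
wrist_force: [-0.4, -0.4, 0.5]
grip_width: 1.002
```

>>> {"op": "send_rows", "data": {"slide": [[0, 0, 0], [0, 0, 0], [0, 0, 0], [0, 0, 0], [0, 0, 0]], "turn": [[0, 0, 0], [0, 0, 0], [0, 0, 0], [0, 0, 0], [0, 0, 0]], "gripper": 1, "grip_force": 30}}

```text
time: 22.05
tool_pos: [0.4691, -0.2488, 0.0065]
eef_rot: [[0.952, -0.307, 0.0], [-0.307, -0.952, -0.0], [0.0, 0.0, -1.0]]
wrist_force: [0.4, 1.0, 6.6]
grip_width: 0.506
```

>>> {"op": "send_rows", "data": {"slide": [[0, 0, 0], [0, 0, 0], [0, 0, 0], [0, 0, 0.015], [0, 0, 0.03]], "turn": [[0, 0, 0], [0, 0, 0], [0, 0, 0], [0, 0, 0], [0, 0, 0]]}}

```text
time: 22.55
tool_pos: [0.4686, -0.2486, 0.0364]
eef_rot: [[0.952, -0.307, -0.001], [-0.307, -0.952, 0.0], [-0.001, 0.0, -1.0]]
wrist_force: [0.9, 0.6, -0.3]
grip_width: 0.502
```

>>> {"op": "send_rows", "data": {"slide": [[0, 0, 0.03], [0, 0, 0.06], [0, 0, 0.075], [0, 0, 0.075], [0, 0, 0.075]], "turn": [[0, 0, 0], [0, 0, 0], [0, 0, 0], [0, 0, 0], [0, 0, 0]]}}

```text
time: 23.05
tool_pos: [0.4684, -0.2485, 0.111]
eef_rot: [[0.952, -0.307, -0.001], [-0.307, -0.952, 0.0], [-0.001, 0.0, -1.0]]
wrist_force: [0.7, 0.8, -0.3]
grip_width: 0.506
```

Run:
```python
from h import *
a=grab_frame("scene")["pixels"]
cv2.imwrite("pics/g12.png",cv2.resize(a[120:240,40:180],None,fx=5,fy=5,interpolation=cv2.INTER_CUBIC)[:,:,::-1])
s=get_state();print(s["tool_pos"],s["eef_rot"],s["grip_width"])
```

```text
[ 0.46797921 -0.24825978  0.11040973] [[ 9.51572739e-01 -3.07415352e-01 -2.26345682e-03]
 [-3.07413952e-01 -9.51575408e-01  9.51231872e-04]
 [-2.44627313e-03 -2.09348111e-04 -9.99996986e-01]] 0.5025746917958341
```

View pics/g12.png

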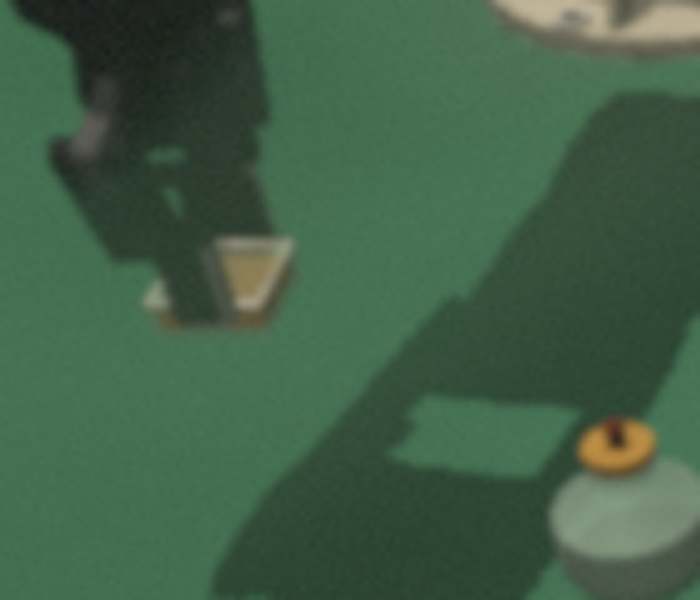

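square_small is held level at about (84, 176) in the scene view. I'll carry it to the square stand.

>>> {"op": "send_rows", "data": {"slide": [[0.03, 0.005, 0], [0.07, 0.0115, 0], [0.115, 0.019, 0], [0.16, 0.026, 0], [0.185, 0.03, 0]], "turn": [[0, 0, 0], [0, 0, -0.01], [0, 0, -0.015], [0, 0, -0.015], [0, 0, -0.015]]}}

```text
time: 23.6
tool_pos: [0.6555, -0.2172, 0.1084]
eef_rot: [[0.947, -0.321, -0.003], [-0.321, -0.947, 0.002], [-0.003, -0.001, -1.0]]
wrist_force: [0.9, -0.5, 0.1]
grip_width: 0.506
```

>>> {"op": "send_rows", "data": {"slide": [[0.01, 0.002, -0.005], [0.01, 0.002, -0.02], [0.01, 0.002, -0.035], [0.01, 0.002, -0.05], [0.01, 0.002, -0.05]], "turn": [[0, 0, 0], [0, 0, 0], [0, 0, 0], [0, 0, 0], [0, 0, 0]]}}

```text
time: 24.1
tool_pos: [0.6622, -0.215, 0.0549]
eef_rot: [[0.947, -0.322, -0.008], [-0.322, -0.947, 0.003], [-0.009, -0.0, -1.0]]
wrist_force: [-0.4, 0.8, -1.4]
grip_width: 0.504
```

>>> {"op": "send_rows", "data": {"slide": [[0, 0, 0], [0, 0, 0], [0, 0, 0]], "turn": [[0, 0, 0], [0, 0, 0], [0, 0, 0]]}}

```text
time: 24.4
tool_pos: [0.6624, -0.2153, 0.0557]
eef_rot: [[0.947, -0.322, -0.007], [-0.322, -0.947, 0.003], [-0.008, -0.0, -1.0]]
wrist_force: [1.2, -0.3, -0.1]
grip_width: 0.503
```

>>> {"op": "send_rows", "data": {"slide": [[0.001, -0.001, -0.004], [0.001, -0.001, -0.008], [0.001, -0.001, -0.012], [0.001, -0.001, -0.014], [0.001, -0.001, -0.014]], "turn": [[-0.003, -0.007, 0], [-0.003, -0.007, 0], [-0.003, -0.007, 0], [-0.003, -0.007, 0], [-0.003, -0.007, 0]]}}

```text
time: 24.9
tool_pos: [0.6631, -0.2161, 0.0411]
eef_rot: [[0.947, -0.322, -0.001], [-0.322, -0.947, 0.0], [-0.001, 0.0, -1.0]]
wrist_force: [0.1, -0.8, -0.4]
grip_width: 0.506
```

Run:
```python
from h import *
a=grab_frame("scene")["pixels"]
cv2.imwrite("pics/g13.png",cv2.resize(a[200:330,50:200],None,fx=4.5,fy=4.5,interpolation=cv2.INTER_CUBIC)[:,:,::-1])
s=get_state();print(s["tool_pos"],s["eef_rot"][:,2],s["wrist_force"])
```

```text
[ 0.66328852 -0.21619906  0.04137709] [-8.16387081e-04 -1.89976575e-05 -9.99999667e-01] [ 0.29212094  0.6644275  -0.31192423]
```

View pics/g13.png

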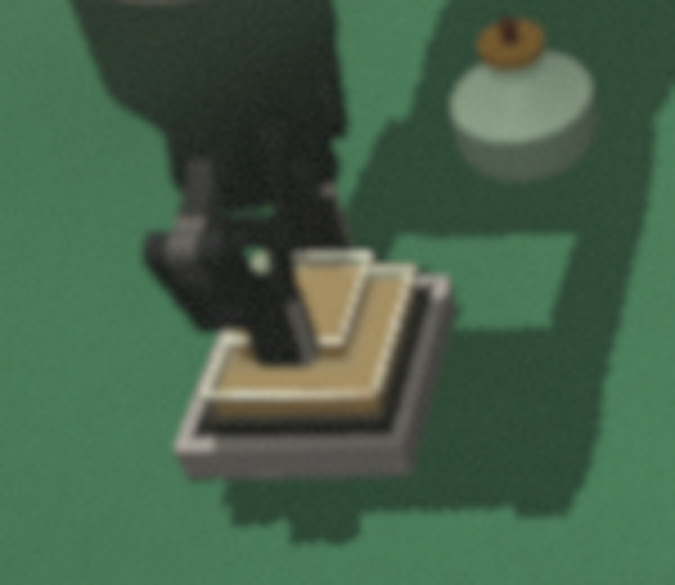

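The small dish is aligned over the large one at about (122, 268). I'll lower it to contact, release and retreat.

>>> {"op": "send_rows", "data": {"slide": [[0, 0, -0.001], [0, 0, -0.0015], [0, 0, -0.002]], "turn": [[0, 0, 0], [0, 0, 0], [0, 0, 0]]}}

```text
time: 25.25
tool_pos: [0.6635, -0.2163, 0.0405]
eef_rot: [[0.947, -0.322, -0.0], [-0.322, -0.947, -0.0], [-0.0, 0.0, -1.0]]
wrist_force: [-3.7, 1.0, 12.0]
grip_width: 0.507
```

>>> {"op": "send_rows", "data": {"slide": [[0, 0, 0.0005], [0, 0, 0.0005], [0, 0, 0.0005], [0, 0, 0.0005], [0, 0, 0.01]], "turn": [[0, 0, 0], [0, 0, 0], [0, 0, 0], [0, 0, 0], [0, 0, 0]], "gripper": -1}}

```text
time: 25.75
tool_pos: [0.6625, -0.2159, 0.0494]
eef_rot: [[0.947, -0.322, -0.003], [-0.322, -0.947, 0.001], [-0.003, 0.0, -1.0]]
wrist_force: [0.4, 0.5, -0.7]
grip_width: 0.998
```

>>> {"op": "send_rows", "data": {"slide": [[0, 0, 0.03], [0, 0, 0.06], [0, 0, 0.09], [-0.03, -0.04, 0.1], [-0.06, -0.08, 0.1]], "turn": [[0, 0, 0], [0, 0, 0], [0, 0, 0], [0, 0, 0], [0, 0, 0]]}}

```text
time: 26.25
tool_pos: [0.6045, -0.2956, 0.1526]
eef_rot: [[0.948, -0.319, 0.002], [-0.319, -0.948, -0.002], [0.002, 0.001, -1.0]]
wrist_force: [0.7, -0.7, -0.5]
grip_width: 1.007
```

>>> {"op": "send_rows", "data": {"slide": [[-0.04, -0.03, 0], [-0.08, -0.06, 0], [-0.12, -0.09, 0], [-0.16, -0.12, 0], [-0.16, -0.12, 0]], "turn": [[0, 0, 0], [0, 0, 0], [0, 0, 0], [0, 0, 0], [0, 0, 0]]}}

```text
time: 26.75
tool_pos: [0.4401, -0.4187, 0.1534]
eef_rot: [[0.946, -0.323, 0.0], [-0.323, -0.946, -0.002], [0.001, 0.002, -1.0]]
wrist_force: [0.1, 1.3, 0.0]
grip_width: 1.003
```

Run:
```python
from h import *
f=grab_frame("top")
cv2.imwrite("pics/t14.png",cv2.resize(f["pixels"][100:220,230:430],None,fx=4,fy=4,interpolation=cv2.INTER_CUBIC)[:,:,::-1])
a=grab_frame("scene");
cv2.imwrite("pics/g14.png",cv2.resize(a["pixels"][180:320,70:300],None,fx=3.4,fy=3.4,interpolation=cv2.INTER_CUBIC)[:,:,::-1])
s=get_state();print(s["tool_pos"],s["wrist_force"])
non,am,dk=masks(f)
for nm,z in(("non",.016),):
    for o in blobs(f,non,z):
        if o["r"]<70: print(o["px"],o["cen"])
```

```text
[ 0.44375594 -0.41659611  0.15341258] [ 0.72059199  0.16521399 -0.13388274]
(226.5, 184.8) [0.5549 0.1314]
(120.6, 185.2) [0.5613 0.3686]
(338.4, 185.2) [ 0.5465 -0.1189]
(291.3, 156.5) [ 0.6157 -0.0166]
(377.8, 134.5) [ 0.6614 -0.2159]
```

View pics/t14.png

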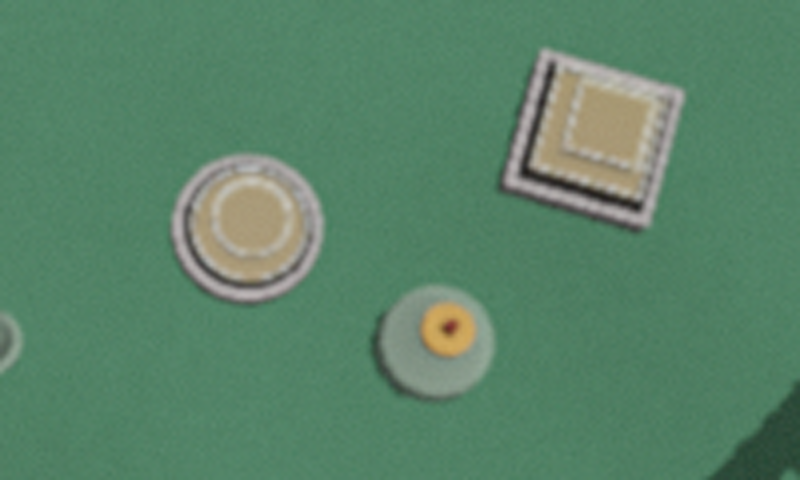

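View pics/g14.png

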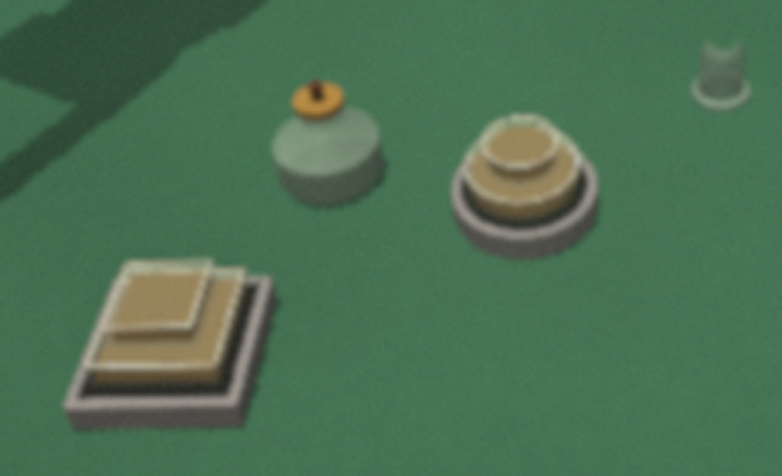

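Run:
```python
from h import *
f=grab_frame("top")
for n,u,v,z in(("sq small",610,123,.05),("sq large",600,133,.034),("r small",252,216,.05),("r large",250,222,.034)):
    print(n,ray(f,230+u/4,100+v/4,z).round(4))
g=grab_frame("scene")
for n,u,v,z in(("sq small",160,295,.05),("sq large",168,319,.034),("r small",521,144,.05),("r large",521,168,.034)):
    print("scene",n,ray(g,70+u/3.4,180+v/3.4,z).round(4))
```

```text
sq small [ 0.6593 -0.217   0.05  ]
sq large [ 0.6587 -0.2158  0.034 ]
r small [ 0.6125 -0.0174  0.05  ]
r large [ 0.6133 -0.0177  0.034 ]
scene sq small [ 0.6653 -0.217   0.05  ]
scene sq large [ 0.667  -0.2168  0.034 ]
scene r small [ 0.6191 -0.0183  0.05  ]
scene r large [ 0.6211 -0.0198  0.034 ]
```

Both views put each small dish within about 2.5 mm of the large one below it, and each pile within about 5 mm of its stand. The bystanders' pixel positions haven't changed. I'll hand the job in.

Run:
```python
from workcell import *
print(finish_job())
```

```text
the job is handed in; nothing more can be done
None
```

I placed all four dishes, larger one underneath, round pile on the round stand and square pile on the square stand. I handed the job in at about 27 s of the 99 s allowed; `finish_job()` reports no verdict.

**Final checks (top and scene views, read by eye from zoomed pictures):**
- **Small on large:** each small dish is within about 2.5 mm of the centre of the dish below it (limit 10 mm).
- **Pile on stand:** each pile is within about 5 mm of its stand's centre (limit 12 mm).
- **Square alignment:** the square dishes look lined up with their stand; I set the jaw angle to within about 1° of its sides.
- **Bystanders:** the lamp, glass cap and sample jar are at their starting pixel positions in the top view.
- **Gripper:** open, and clear of both piles.

**Disagreement between views:** the two cameras differ by about 6–8 mm in x on the absolute positions. The gripper positions at release fall between the two readings. The relative centring agrees in both views.

**Contact forces:** the dishes were set down with at most about 15 N at the wrist. I saw no tipping or slipping in the pictures.

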